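Set the sprung phone holder and load the phone

ROBOT

A 7-joint arm with a two-finger parallel gripper is mounted at the origin on the work surface. World frame = base frame: x ahead of the robot, y to its left, z up, the work surface at z = 0. Lengths are in m, angles in rad, forces in N, time in s.
With the tool pointing down it reaches from about 0.4 to 0.85 m from the base axis. Payload 10.4 kg.
Tool frame: the origin (TCP) lies at the very end of the fingers, on their centre line; the grasp point (between the pads) lies 19 mm behind it (tcp_to_grasp is the distance from the TCP to the grasp point, in m); z points along the fingers, y is the line along which they close (so a half turn about z gives the same grasp; the last joint's range is limited). The gripper opens to 87 mm and grips with 3 to 60 N. Pads are 19 mm wide; open, the fingers measure 117 mm over their backs; the gripper's body (75 mm by 190 mm) begins 51 mm behind the grasp point.
Start: joints at [-1.322, 0.332, -0.065, 1.46, 0.022, 1.35, -0.088], TCP at [0.168, 0.602, 0.223] pointing down, gripper open.
Joint ranges: [-2.6, 2.6], [-0.5, 2.12], [-1.47, 1.34], [0.16, 2.42], [-1.27, 4.41], [0.06, 2.06], [-2.6, 2.6]. Speed limits (rad/s): [2.22, 2.22, 2.79, 2.79, 3.14, 3.14, 3.14].

INTERFACE

Orientations are given as a unit quaternion [x, y, z, w].
In Python, from plant import goto, move_straight, movej, gripper_to, sleep, solve_ik, get_obs, read_camera, camera_params, IKError, hand_in, tcp_to_grasp gives the robot as it stands. Calls block until the motion is done:
- goto(position, orientation): joint-space move of the TCP to a pose.
- move_straight(position, rot=None, feed=0.15): straight line of the TCP; rot=None keeps the orientation; feed is the mean speed in m/s.
- movej(angles): joint-space move.
- gripper_to(opening, grip_force=None): opening from 0.0 (shut) to 1.0 (fully open); grip_force is the grip in N (None keeps the last); returns when the fingers have stopped.
- sleep(seconds).
- solve_ik(position, orientation): joint angles nearest the present ones, or None.
- get_obs(): the state.
- read_camera(name): name is "side" or "top"; returns (picture, depth): 480x640x3 uint8, red, green, blue; 480x640 float32, m along the optical axis (not along the pixel's ray), 0 where there is no reading.
- camera_params(name): a dict with "fx", "fy", "cx", "cy" (pixels), "D" ([k1, k2, p1, p2, k3] as OpenCV has them; the pictures are not rectified), "extrinsics" (4x4, takes a point from world to camera coordinates). Camera axes: x right, y up, looking along -z (the intrinsics and any distortion apply to the point x, -y, -z); pixel columns grow to the right and rows downward; lengths in m; the calibration is good to about 2 mm. A picture is of the moment at which its call begins. camera_params takes no time and is no camera call.
A pose or a line that the arm cannot do raises IKError and nothing moves.
- hand_in(): hands the job in; it is judged then, once.
The state is a dict: "time": time; "q": joint angles; "qd": joint speeds; "joint_efforts": joint torques, N m; "ee_pos": TCP position; "ee_rot": TCP orientation; "contact_force": force on the tool from outside, world axes, zero at the start; "wrist_torque": the same for the moment, N m; "grip_width": opening from 0.0 (shut) to 1.0 (fully open); "finger_force": force on a finger pad.
Only numpy, scipy, OpenCV 4.12 (cv2) and the standard library are available. Lean on these libraries where they do the work, as an engineer would, in place of code of your own. Each camera call takes 0.05 s, during which the arm holds its last target. There are 200 camera calls.

TASK

The trainee wants to follow the lesson on her phone: draw the holder's sprung jaws open until they hook on their catch and stay open by themselves, without letting them snap shut empty. Then pick up the phone, lay it gently in the holder, screen up, long way up the slope with its lower edge down at the two toes, and press it lightly on the orange trigger plate so that the jaws close on it; let go and leave everything else on the desk where it is.

Things in the scene. Friction and masses are not known exactly. Their poses are not given: they have to be found in the camera images.
- holder: one-touch phone holder, stuck to the desk by its suction foot (black, 92 mm across). Origin: centre of the foot's underside, on the desk. x is level and points to the back of the holder, y to its left, z up. The black clamp head on its ball joint above the foot is locked, reclined 25 degrees from level
- seat (a point): where the phone's centre (half its thickness) belongs, 101 mm above the desk. Axes of the reclined head: x up the slope (from the toes at the front), y to the holder's left across the head, z straight out of the phone rest. The flat rest lies 5.5 mm below this point along z and is 38 mm wide (50 mm from x = +4 to +44 mm), from x = -68 to +44 mm
- toes (a point): middle between the two grey toes that carry the phone's lower edge, on their upper faces: (-70, 0, -5.5) mm from seat, same axes. The toes are 12 mm wide, at y = +-16 mm, and rise 12 mm above the rest
- clamp_left_tip (a point): middle of the top edge of the left jaw: an upright grey cheek with orange grip ribs outside and a rubber pad inside, 40 mm long (along the seat's x), 12 mm thick (y) and rising 26 mm above the phone rest, on an aluminium slide bar; same axes as seat. With the jaws shut the point is at (-35, +26, +20.5) mm from seat; drawing it to the left opens both jaws
- clamp_right_tip (a point): the same on the right jaw, at (-35, -26, +20.5) mm from seat with the jaws shut; drawing it to the right opens both jaws
- clamp_left (a joint): outward travel of the left jaw, m. 0: shut, 40 mm between the pads. Sprung shut: 6 N to start, 12 N at 0.021, felt on whichever jaw is drawn. The catch hooks by itself past about 0.0215; end stop at 0.025. Let back, a hooked jaw rests at about 0.020 (80 mm between the pads) and pulls no more. Clamped on the phone: 0.013
- clamp_right (a joint): travel of the right jaw outwards, m; geared to the left jaw and always equal to it
- trigger (a joint): travel of the orange trigger plate into the phone rest, m. 0: up, 5 mm proud of the rest; 0.005: flush. Plate 65 mm long (seat's x) by 24 mm wide. Hair trigger: with the jaws hooked, 2 to 3 mm of travel or little more than 1 N fires them. It dips by itself as the jaws are drawn past the catch
- trigger_top (a point): centre of the top face of the orange trigger plate, at (-12.5, 0, -0.5) mm from seat with the plate up; same axes as seat
- phone_center (a point): centre of the phone (half-way through its thickness): 138 mm long (x), 66 mm wide (y), 11 mm thick (z), coral case, dark screen on its +z face, 150 to 220 g, lying screen up on the desk to one side of the holder. Held across its width just above its middle, the fingers clear the jaws. Either end may be the upper one in the holder
- mirror: white hand mirror, 170 mm long, 10 mm thick, lying on the desk on the other side of the holder; leave alone
- blue_bottle: blue pump bottle, 60 mm across, 160 mm tall; leave alone
- amber_bottle: amber pump bottle, 56 mm across, 140 mm tall; leave alone
- cream_jar: white cream jar, 72 mm across, 55 mm tall; leave alone
- mixing_bowl: pale green mixing bowl, 110 mm across, 50 mm tall; leave alone
- brush_cup: lilac cup with brushes, 72 mm across, 170 mm tall over all; leave alone
- spatula: flat wooden wax spatula, 150 mm long, 18 mm wide, 4 mm thick, lying on the desk; leave alone
Not all that is in view belongs to the job. Of the things that look like the holder, the middle-sized one is meant.

How it is judged:
By the outcome, as a careful person would: the job done as asked, in the order asked, and still so for the second after the job is handed in, with the robot touching nothing.
It also fails if it takes over 64 s, if anything falls off the work surface, if the arm or the gripper's body presses on something with over 40 N, if the wrist force passes 120 N, or if a joint passes its speed limit or range.

## Working session

There is one attempt and no reset: what is moved stays moved. The work goes in short steps, each a Python script; the robot and the scene stay as the last script left them, time stands still between calls to the robot, and variables do not carry over. Pictures are saved under pics/ and viewed, at most 13 in all, crops included, and the job is handed in when it is done.

```bash
ls; mkdir -p pics
cat > h.py <<'E'
import numpy as np, cv2
from plant import *
def cloud(name):
    """world xyz per pixel (nan where none)"""
    im,d=read_camera(name); p=camera_params(name)
    K=np.array([[p['fx'],0,p['cx']],[0,p['fy'],p['cy']],[0,0,1]])
    v,u=np.mgrid[0:480,0:640]
    n=cv2.undistortPoints(np.stack([u,v],-1).reshape(-1,1,2).astype(float),K,np.array(p['D'],float)).reshape(480,640,2)
    c=np.stack([n[...,0]*d,-n[...,1]*d,-d,np.ones_like(d)],-1)
    w=(c@np.linalg.inv(np.array(p['extrinsics'])).T)[...,:3]
    w[d<=0]=np.nan
    return im,w
E
python3 - <<'E'
from h import *
for n in('top','side'):
    im,w=cloud(n); cv2.imwrite(f'pics/{n}0.png',im[...,::-1]); np.savez(f'{n}0.npz',im=im,w=w)
    print(n,np.linalg.inv(np.array(camera_params(n)['extrinsics']))[:3].round(2).tolist())
print(get_obs())
E
```

```text
pics
top [[-0.01, 1.0, -0.07, 0.45], [-1.0, -0.01, 0.01, 0.0], [0.01, 0.07, 1.0, 1.3]]
side [[0.85, 0.37, -0.38, 0.15], [-0.53, 0.57, -0.63, -0.56], [-0.02, 0.73, 0.68, 0.71]]
{'time': 0.1, 'q': array([-1.32158383,  0.33283352, -0.06470636,  1.46085852,  0.02159264,
        1.34988014, -0.08848335]), 'qd': array([ 4.82990224e-04, -8.52786028e-04, -2.56398030e-04, -3.27499686e-04,
       -1.86522879e-03, -7.25161707e-05, -2.84904153e-04]), 'joint_efforts': array([ 5.35556737e-04, -6.24542427e+01,  2.38796807e-02, -3.90723467e+01,
       -6.15240633e-02,  3.64434044e-02,  6.38353549e-05]), 'ee_pos': array([0.16770355, 0.60172466, 0.22181742]), 'ee_rot': array([ 1.35468273e-01,  9.90781477e-01, -6.39080704e-04, -6.34156264e-05]), 'contact_force': array([-0.50905436, -0.34253711,  0.03268548]), 'wrist_torque': array([0.0121233 , 0.00523853, 0.05438157]), 'finger_force': 0.0, 'grip_width': 0.9991782515809363}
```

View pics/top0.png

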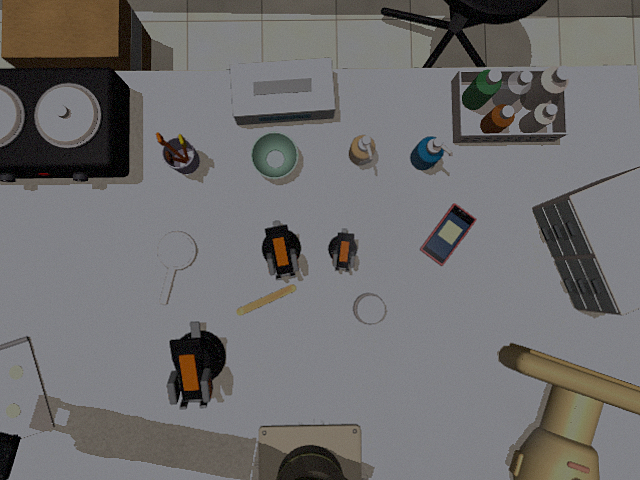

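View pics/side0.png

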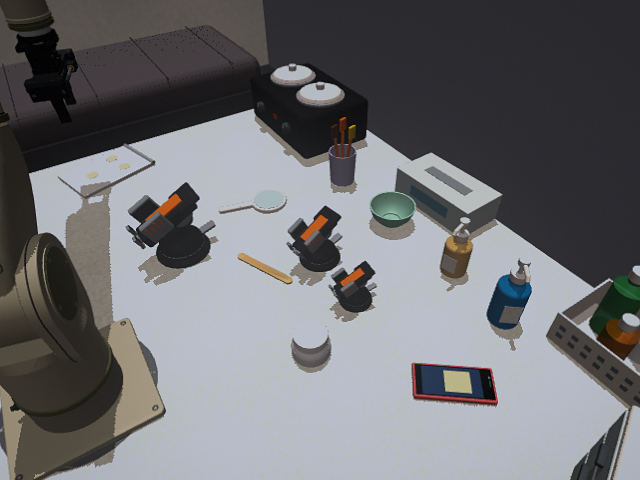

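The top view shows three holders. The middle-sized one is at about (281,250), with its toes toward the bottom of the picture. The phone is at (448,235), the mirror at (175,255), the spatula at (267,300) and the jar at (370,308). The side view shows the middle holder at about (318,240), with its jaws shut.

```bash
cat > m.py <<'E'
from h import *
import sys
def orange(im): 
    h=cv2.cvtColor(im,cv2.COLOR_RGB2HSV); return (h[...,0]<16)&(h[...,1]>170)&(h[...,2]>110)
for n,(u0,u1,v0,v1) in (('top',(255,308,215,285)),('side',(280,350,200,275))):
    z=np.load(n+'0.npz'); im,w=z['im'],z['w']
    m=orange(im); k=np.zeros_like(m); k[v0:v1,u0:u1]=1; m&=k
    nn,l,s,_=cv2.connectedComponentsWithStats(m.astype(np.uint8)); i=1+s[1:,4].argmax()
    P=w[l==i]; P=P[~np.isnan(P[:,0])]; c=np.median(P,0); P=P[np.linalg.norm(P-c,axis=1)<.05]; c=P.mean(0)
    U,S,V=np.linalg.svd(P-c); a=V[0]*np.sign(V[0][2]); nm=V[2]*np.sign(V[2][2])
    r=cv2.minAreaRect(((P-c)@np.c_[a,np.cross(nm,a)]*1e3).astype(np.float32))
    print(n,len(P),c.round(4),'axis',a.round(3),'yaw',np.degrees(np.arctan2(a[1],a[0])).round(1),'tilt',np.degrees(np.arcsin(a[2])).round(1),'n',nm.round(3),'rect',r)
    # foot
    b=(im.max(-1)<60)&k&(w[...,2]>.004)&(w[...,2]<.03); F=w[b]
    print(' foot',b.sum(), F.min(0).round(3),F.max(0).round(3))
for n,(u0,u1,v0,v1) in (('top',(415,480,198,270)),('side',(405,505,355,412))):
    z=np.load(n+'0.npz'); im,w=z['im'],z['w']; k=np.zeros(im.shape[:2],bool); k[v0:v1,u0:u1]=1
    h=cv2.cvtColor(im,cv2.COLOR_RGB2HSV)
    b=k&(w[...,2]>.005)&(w[...,2]<.03)&(h[...,1]>90); P=w[b]
    r=cv2.minAreaRect((P[:,:2]*1e3).astype(np.float32)); print(n,'phone',b.sum(),r,np.median(P[:,2]))
E
python3 m.py
python3 - <<'E'
import numpy as np
w=np.load('top0.npz')['w']
for n,(u,v) in dict(jar=(370,308),bowl=(275,155),amber=(360,150),blue=(428,153),small=(343,248),spat=(267,300),mirror=(176,250)).items():print(n,w[v,u].round(3))
E
cd pics; python3 -c "
import cv2
a=cv2.imread('top0.png')[200:300,240:340];b=cv2.imread('side0.png')[190:290,270:370]
cv2.imwrite('crop0.png',cv2.resize(cv2.hconcat([a,b]),(800,400),interpolation=cv2.INTER_CUBIC))"
```

```text
top 262 [0.5084 0.0553 0.0956] axis [0.894 0.15  0.423] yaw 9.5 tilt 25.0 n [-0.419 -0.057  0.906] rect ((-0.5709342956542969, -0.3169898986816406), (22.907081604003906, 65.53419494628906), 89.8116683959961)
 foot 191 [0.457 0.013 0.004] [0.559 0.102 0.03 ]
side 245 [0.5096 0.0588 0.0944] axis [0.905 0.066 0.42 ] yaw 4.2 tilt 24.8 n [-0.421  0.016  0.907] rect ((-2.000822067260742, 2.023050308227539), (64.13107299804688, 28.78428840637207), 1.1315048933029175)
 foot 490 [0.475 0.012 0.004] [0.563 0.077 0.03 ]
top phone 794 ((547.3157958984375, -332.3409729003906), (66.25669860839844, 136.9490203857422), 52.42906951904297) 0.012441148054094131
side phone 1825 ((546.2421875, -330.863525390625), (67.676025390625, 137.8358612060547), 52.70355987548828) 0.010554434456642059
jar [ 0.381 -0.141  0.06 ]
bowl [0.739 0.069 0.009]
amber [ 0.729 -0.122  0.092]
blue [ 0.717 -0.268  0.109]
small [ 0.515 -0.082  0.072]
spat [0.4   0.091 0.005]
mirror [0.518 0.3   0.011]
```

View pics/crop0.png

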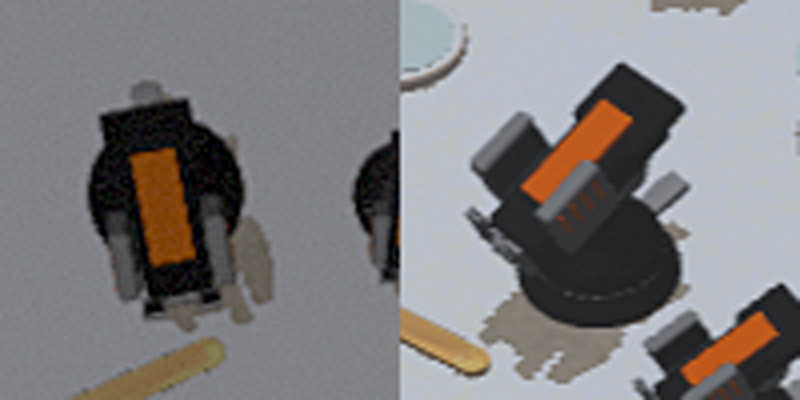

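The crop shows the plate unobstructed in the top view, while the right jaw hides part of it in the side view, so I use the top fit: yaw 9.5°. The jaws are shut, and the left (+y) side is free.

```bash
cat >> h.py <<'E'
from scipy.spatial.transform import Rotation as Rn
def headR(yaw=9.5): return (Rn.from_euler('z',yaw,degrees=True)*Rn.from_euler('y',-25,degrees=True)).as_matrix()
H=headR()
SEAT=np.array([.5079,.0552,.0956])+H@[.0125,0,.0005]-H@[.0006,.0003,0]*0
def S(x,y,z): return SEAT+H@(np.array([x,y,z])/1e3)
def tool(ydir):
    """tool z into the rest, tool y along given head-frame direction"""
    y=np.array(ydir,float); z=np.array([0,0,-1.]); return Rn.from_matrix(H@np.c_[np.cross(y,z),y,z]).as_quat()
def F(n=1): return get_obs()['contact_force']
def Fh(b): return H.T@(F()-b)
E
python3 - <<'E'
from h import *
print(SEAT,H.round(3).tolist())
for d in ([1,0,0],[-1,0,0],[0,1,0],[0,-1,0]):
    for p in ((-35,0,80),(-35,0,8),(6,0,30)):
        q=solve_ik(S(*p),tool(d)); print(d,p,None if q is None else np.round(q,2))
t=np.radians(52.5)
for s in (1,-1):
    y=s*np.array([np.cos(t),np.sin(t),0]);z=np.array([0,0,-1.]);q=Rn.from_matrix(np.c_[np.cross(y,z),y,z]).as_quat()
    r=solve_ik([.547,-.332,.003],q);print(s,None if r is None else np.round(r,2))
E
```

```text
[0.51886507 0.05703492 0.10133588] [[0.894, -0.165, -0.417], [0.15, 0.986, -0.07], [0.423, 0.0, 0.906]]
[1, 0, 0] (-35, 0, 80) [-0.86 -0.44  0.53  2.35  0.41  0.78 -0.39]
[1, 0, 0] (-35, 0, 8) [-0.87 -0.22  0.62  2.36  0.31  0.54 -0.3 ]
[1, 0, 0] (6, 0, 30) [-0.87 -0.21  0.62  2.27  0.26  0.62 -0.25]
[-1, 0, 0] (-35, 0, 80) None
[-1, 0, 0] (-35, 0, 8) [-1.38 -0.48  1.04  2.38  0.77  0.7   2.48]
[-1, 0, 0] (6, 0, 30) [-1.4  -0.47  1.04  2.28  0.7   0.77  2.55]
[0, 1, 0] (-35, 0, 80) [-0.92 -0.46  0.57  2.35  0.45  0.8   1.14]
[0, 1, 0] (-35, 0, 8) [-0.94 -0.24  0.69  2.37  0.35  0.55  1.24]
[0, 1, 0] (6, 0, 30) [-0.95 -0.23  0.69  2.27  0.3   0.63  1.29]
[0, -1, 0] (-35, 0, 80) [-0.56 -0.36  0.29  2.34  0.22  0.73 -1.8 ]
[0, -1, 0] (-35, 0, 8) [-0.61 -0.17  0.38  2.35  0.18  0.52 -1.77]
[0, -1, 0] (6, 0, 30) [-0.63 -0.16  0.4   2.26  0.16  0.6  -1.74]
1 [-0.04  0.67  0.7   1.66 -0.49  1.    1.74]
-1 [-0.2   0.79  0.95  1.66 -0.71  1.07 -1.25]
```

Run:
```python
from h import *
q=tool([1,0,0])
gripper_to(0.0,20)
goto(S(-35,0,90),q)
move_straight(S(-35,0,32))
im,w=cloud('side'); cv2.imwrite('pics/s1.png',cv2.resize(im[170:290,260:400,::-1],(700,600),interpolation=cv2.INTER_CUBIC))
o=get_obs(); print(o['time'],H.T@(o['ee_pos']-SEAT)*1e3,o['contact_force'],o['grip_width'])
```

```text
4.4417 [-34.51279908   0.18242014  32.54450812] [-0.39533187  0.60742118  0.13505556] 0.0068524608433532955
```

View pics/s1.png

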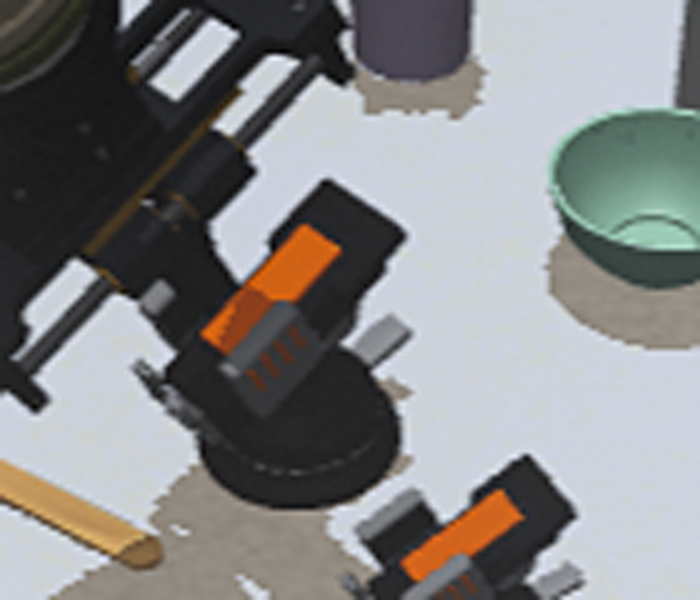

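The closed fingers hang above the jaw gap, near (190,270) in the crop. Next I descend with a force guard and draw the left jaw.

Run:
```python
from h import *
b=F(); ok=True
for z in (24,20,17,14,11,8):
    move_straight(S(-35,0,z),feed=.03); f=Fh(b); print(z,f.round(1))
    if f[2]>4: ok=False; print('blocked'); break
if ok:
    y=0
    while y<40:
        y+=1; move_straight(S(-35,y,8),feed=.03); f=Fh(b)
        p=H.T@(get_obs()['ee_pos']-SEAT)*1e3
        print(y,p.round(1),f.round(1))
        if -f[1]>4: break
    print(get_obs()['time'])
```

```text
24 [-0.9 -0.8 -0.6]
20 [ 0.  -0.6  0.2]
17 [ 0.8 -0.5 -0.1]
14 [-0.2 -0.9  1. ]
11 [ 0.3 -0.6 -0.3]
8 [ 0.3 -1.2  0.4]
1 [-34.9   1.1   8. ] [ 0.  -0.7 -0.4]
2 [-35.    2.1   8. ] [ 0.1 -0.9  0.6]
3 [-35.   3.   8.] [-0.2 -0.1 -0.1]
4 [-35.    4.1   8. ] [ 0.3 -1.7 -1. ]
5 [-35.    5.1   8. ] [ 0.5 -0.1  0.9]
6 [-35.    6.1   8. ] [-0.5  0.1  0.2]
7 [-35.    7.1   8. ] [ 0.6 -1.  -0.7]
8 [-35.   8.   8.] [-0.3 -0.6 -1.1]
9 [-35.    9.1   8. ] [-0.5 -1.1 -0.3]
10 [-35.  10.   8.] [ 0.4 -1.2 -0.2]
11 [-35.   10.9   8. ] [ 0.1 -1.8 -0.5]
12 [-35.   11.2   8. ] [ 1.1 -6.5  0.5]
9.1417
```

Run:
```python
from h import *
b=np.array([-.4,.6,.1])
move_straight(S(-35,28,8),feed=.03)
y=28
while y<39:
    y+=.7; move_straight(S(-35,y,8),feed=.03); f=Fh(b); p=H.T@(get_obs()['ee_pos']-SEAT)*1e3
    print(round(y,1),p.round(1),f.round(1))
    if p[1]>34 or -f[1]>22: break
print(get_obs()['time'])
```

```text
28.7 [-35.   26.9   8. ] [  0.3 -11.5   0.6]
29.4 [-35.   27.5   8. ] [  2.2 -11.2   1. ]
30.1 [-35.1  28.2   7.9] [  0.9 -11.2   1.5]
30.8 [-35.   28.9   7.9] [  2.3 -11.2   1.1]
31.5 [-35.   29.5   7.9] [  0.9 -12.1   0.9]
32.2 [-35.   30.2   7.9] [  2.3 -12.5   1. ]
32.9 [-35.   30.9   7.9] [  1.  -11.6   1.3]
33.6 [-35.   31.6   7.9] [  1.  -11.9   1.8]
34.3 [-35.   32.2   7.9] [  1.4 -12.7   2.6]
35.0 [-35.   32.9   7.9] [  2.2 -12.3   2.4]
35.7 [-35.   33.5   7.9] [  1.9 -12.7   1.8]
36.4 [-35.1  34.2   7.9] [  2.6 -13.8   0.7]
12.825
```

Run:
```python
from h import *
b=np.array([-.4,.6,.1])
y=36.4
while y>28:
    y-=.8; move_straight(S(-35,y,8),feed=.03); f=Fh(b); p=H.T@(get_obs()['ee_pos']-SEAT)*1e3
    print(round(y,1),p.round(1),f.round(1))
    if -f[1]<3: break
    if p[1]<29.6: print('NOT HOOKED'); break
print(get_obs()['time'])
```

```text
35.6 [-35.1  33.4   7.9] [  1.5 -12.9   1.3]
34.8 [-35.   32.6   7.9] [  1.1 -12.8   1.5]
34.0 [-35.   32.1   8. ] [  2.1 -11.1   0.9]
33.2 [-35.   31.8   8. ] [ 1.7 -9.6  0.7]
32.4 [-35.   31.7   8. ] [ 0.3 -6.7  1.3]
31.6 [-35.   31.5   8. ] [ 1.2 -5.  -1.2]
30.8 [-35.   31.2   8. ] [ 0.9 -0.7 -1.5]
14.575
```

The catch has hooked: the force dropped to about 0 at about 20 mm of travel. Next I back off, go to the phone and grip it.

Run:
```python
from h import *
move_straight(S(-35,20,8),feed=.05); move_straight(S(-35,14,60),feed=.12); move_straight(S(-35,0,110),feed=.2)
t=np.radians(52.5); y=np.array([np.cos(t),np.sin(t),0]);z=np.array([0,0,-1.]);q=Rn.from_matrix(np.c_[np.cross(y,z),y,z]).as_quat()
c=np.array([.5468,-.3316])+np.array([np.sin(t),-np.cos(t)])*.007
gripper_to(1.0)
goto([*c,.15],q)
ims=[]
im,w=cloud('side');np.savez('side1.npz',im=im,w=w); ims.append(cv2.resize(im[190:290,270:370,::-1],(400,400),interpolation=cv2.INTER_CUBIC))
im,w=cloud('top');np.savez('top1.npz',im=im,w=w); ims.append(cv2.resize(im[200:300,240:340,::-1],(400,400),interpolation=cv2.INTER_CUBIC))
b=F()
move_straight([*c,.03],feed=.15)
for h in (.015,.009,.006,.004):
    move_straight([*c,h],feed=.04); f=F()-b; print(h,get_obs()['ee_pos'].round(4),f.round(1))
    if f[2]>4: break
im,_=read_camera('side')
cv2.imwrite('pics/s2.png',cv2.hconcat(ims)); cv2.imwrite('pics/s3.png',cv2.resize(im[300:440,380:560,::-1],(720,560),interpolation=cv2.INTER_CUBIC))
print(get_obs()['time'])
```

```text
0.015 [ 0.5523 -0.3358  0.0148] [0.2 0.1 0.6]
0.009 [ 0.5521 -0.3357  0.0086] [-0.3  0.1  1. ]
0.006 [ 0.5522 -0.3358  0.0058] [0.6 0.7 0.7]
0.004 [ 0.5523 -0.3358  0.0039] [0.1 1.6 0.6]
21.8083
```

View pics/s2.png

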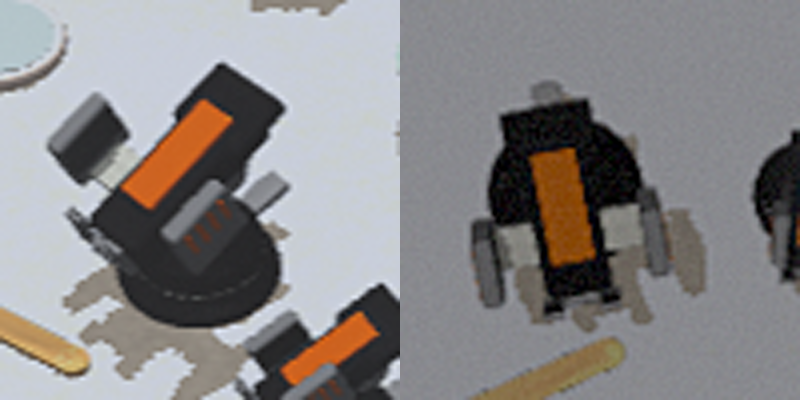

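View pics/s3.png

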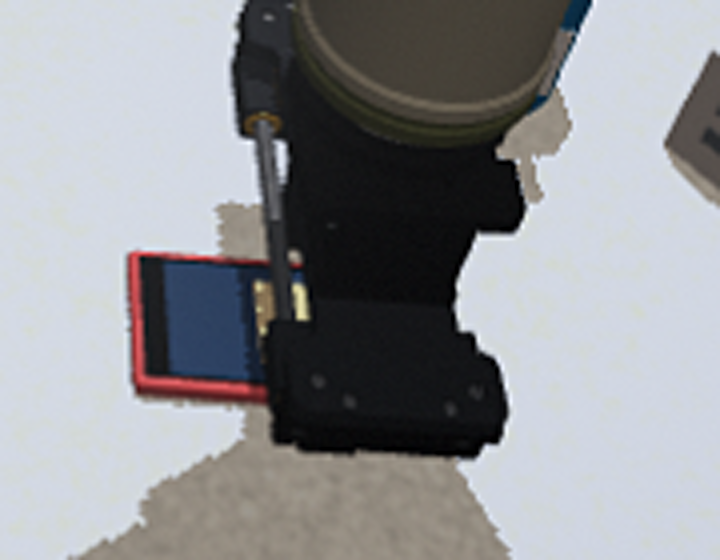

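The jaws stand wide open and hooked, with the slide bars visible on both sides. The fingers straddle the phone. I go slightly lower, grip and lift, and remeasure the plate, which is now unobstructed in both views.

```bash
sed -i "s/n+'0.npz'/n+'1.npz'/" m.py; python3 m.py | grep axis
python3 - <<'E'
from h import *
o=get_obs(); p=o['ee_pos'].copy(); b=F()
p[:2]=[.5523,-.3358]
for h in (.0025,.0015):
    p[2]=h; move_straight(p,feed=.03); f=F()-b; print(h,f.round(1))
    if f[2]>4: break
print('tcp at grip',get_obs()['ee_pos'])
gripper_to(0.3,18); o=get_obs(); print(o['grip_width']*87,o['finger_force'],(o['contact_force']-b).round(1))
p[2]=.05; move_straight(p,feed=.08)
p[2]=.16; move_straight(p,feed=.2); o=get_obs(); print(o['ee_pos'],o['grip_width']*87,o['finger_force'],(o['contact_force']-b).round(2),o['time'])
im,w=cloud('top');np.savez('top2.npz',im=im,w=w)
im2,w=cloud('side');np.savez('side2.npz',im=im2,w=w)
cv2.imwrite('pics/s4.png',cv2.hconcat([cv2.resize(x[v:v+160,u:u+160,::-1],(400,400)) for x,u,v in((im,370,160),(im2,380,230))]))
E
```

```text
top 258 [0.5093 0.0555 0.0959] axis [0.897 0.144 0.419] yaw 9.1 tilt 24.8 n [-0.418 -0.04   0.908] rect ((-0.3603649139404297, 0.16974830627441406), (63.46001434326172, 23.863819122314453), 1.4718722105026245)
side 290 [0.5075 0.0569 0.0933] axis [0.893 0.15  0.424] yaw 9.6 tilt 25.1 n [-0.432  0.018  0.902] rect ((0.42413330078125, 2.368931770324707), (63.80266189575195, 32.022823333740234), 1.1486009359359741)
0.0025 [0.3 0.7 0.7]
0.0015 [ 0.6  0.7 -1. ]
tcp at grip [ 0.55224665 -0.33580868  0.00143418]
65.51008370404625 17.993419468402863 [-0.   1.9 -0.6]
[ 0.55161721 -0.33552558  0.15842616] 65.4286311644661 17.994389533996582 [-0.78  1.02 -2.14] 24.2833
```

View pics/s4.png

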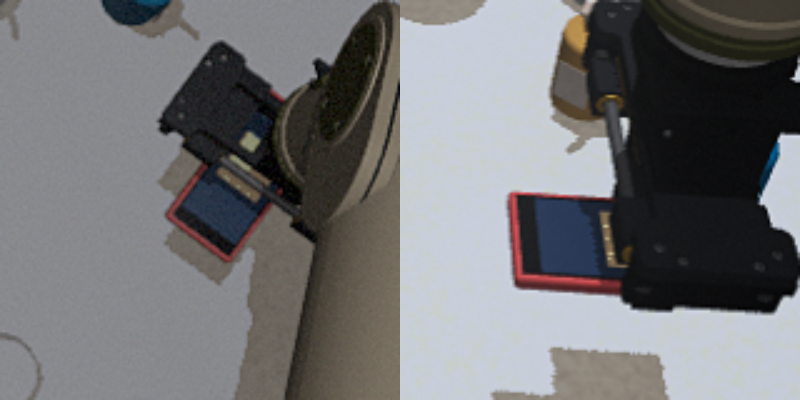

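The phone is held level. I check its tilt and lower-edge offset in the hand.

Run:
```python
from h import *
o=get_obs(); R=Rn.from_quat(o['ee_rot']).as_matrix()
for n,(u,v) in (('side',(380,230)),('top',(370,160))):
    z=np.load(n+'2.npz'); im,w=z['im'],z['w']; h=cv2.cvtColor(im,cv2.COLOR_RGB2HSV)
    k=np.zeros(im.shape[:2],bool); k[v:v+160,u:u+160]=1
    m=k&(w[...,2]>.14)&(w[...,2]<.19)&(h[...,1]>90)
    P=(w[m]-o['ee_pos'])@R*1e3; P=P[(P[:,0]>15)&(P[:,0]<90)&(abs(P[:,1])<45)]
    T=P[P[:,2]<np.median(P[:,2])+3]
    c=np.linalg.lstsq(np.c_[T[:,:2],np.ones(len(T))],T[:,2],rcond=None)[0]
    print(n,len(P),'slopes deg',np.degrees(c[:2]).round(1),'z0',c[2].round(1),'x end',np.percentile(P[:,0],[97,99,100]).round(1),'y',np.percentile(P[:,1],[1,99]).round(1))
for p in ((9,0,60),(9,0,-4)):print(solve_ik(S(*p),tool([0,1,0])))
```

```text
side 1267 slopes deg [ 0.6 -0.4] z0 -9.9 x end [75.1 75.9 76.6] y [-33.6  31.1]
top 714 slopes deg [0.6 0.2] z0 -12.4 x end [73.4 74.1 74.9] y [-32.8  31.5]
[ 0.78680222 -0.21730856 -0.88440923  2.18653487 -0.30021684  0.67330364
  1.80909401]
[ 0.74451399  0.00519262 -0.93165174  2.19160861  0.02616394  0.51076814
  1.53040404]
```

```bash
cat >> h.py <<'E'
def Fm(n=6):
    a=[]
    for _ in range(n): a.append(get_obs()['contact_force']); sleep(.02)
    return H.T@np.mean(a,0)
def P(): return (H.T@(get_obs()['ee_pos']-SEAT)*1e3).round(1)
E
python3 - <<'E'
from h import *
q=tool([0,1,0]); Y=.4
goto(S(9,Y,105),q); o=get_obs(); print(o['time'],o['grip_width']*87,P())
move_straight(S(9,Y,30),feed=.15); b=Fm(); print('bias',b.round(2))
for z in (20,12,7,4):
    move_straight(S(9,Y,z),feed=.06); f=Fm(3)-b; print(z,P(),f.round(1))
    if abs(f).max()>3: break
im,w=cloud('side'); np.savez('side3.npz',im=im,w=w); im2,_=read_camera('top')
cv2.imwrite('pics/s5.png',cv2.hconcat([cv2.resize(x[v:v+130,u:u+130,::-1],(400,400),interpolation=cv2.INTER_CUBIC) for x,u,v in((im,255,170),(im2,220,180))]))
np.save('b.npy',b); print(get_obs()['time'])
E
```

```text
25.85 65.97913342021339 [  9.7  -0.2 105.2]
bias [-0.48  0.35 -1.66]
20 [ 9.2  0.4 20.4] [-0.7 -0.2  0.4]
12 [ 9.   0.5 12.2] [-0.2 -0.5 -0.4]
7 [9.  0.5 7.2] [ 0.  -0.6  0.3]
4 [9.  0.5 4.1] [-0.2 -0.2 -0.3]
28.0
```

View pics/s5.png

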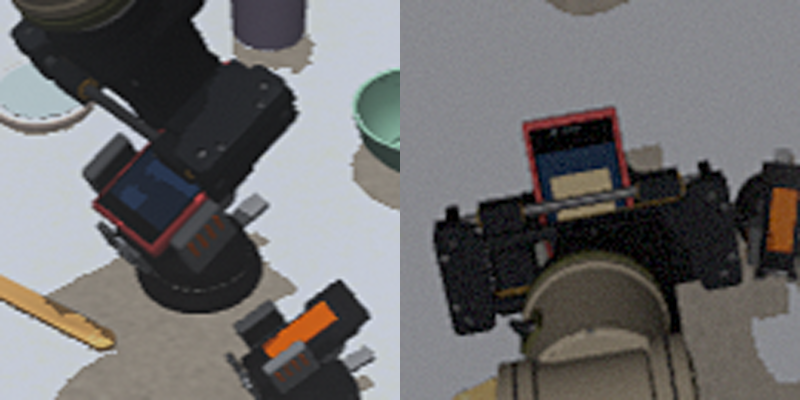

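The phone lies between the open jaws, its lower edge just above the toes near (110,240). I slide it down to the toes, then press.

Run:
```python
from h import *
b=np.load('b.npy'); Y=.4; x=9
while x>2:
    x-=.5; move_straight(S(x,Y,4),feed=.03); f=Fm(3)-b
    if f[0]>1.5 or abs(f).max()>3: break
print('toe',x,P(),f.round(1))
x+=.4; move_straight(S(x,Y,4),feed=.03)
w0=get_obs()['grip_width']
z=4
while z>-6:
    z-=.5; move_straight(S(x,Y,z),feed=.03); f=Fm(3)-b; o=get_obs()
    print(z,P(),f.round(1),round(o['finger_force'],1))
    if f[2]>5: break
im,w=cloud('side'); cv2.imwrite('pics/s6.png',cv2.resize(im[170:300,255:385,::-1],(600,600),interpolation=cv2.INTER_CUBIC)); print(get_obs()['time'])
```

```text
toe 5.0 [5.5 0.4 4.1] [ 2.5 -0.   0.7]
3.5 [5.6 0.4 3.6] [ 2.9 -0.3  1.4] 18.0
3.0 [5.6 0.4 3. ] [ 4.  -0.5  1.6] 18.0
2.5 [5.6 0.4 2.5] [ 4.  -0.4  2. ] 18.0
2.0 [5.6 0.4 2. ] [ 3.7 -0.5  2.2] 18.0
1.5 [5.6 0.4 1.5] [5.6 0.2 2.3] 18.0
1.0 [5.6 0.5 1. ] [5.2 0.2 2.2] 18.0
0.5 [5.5 0.5 0.5] [5.7 0.8 2.2] 18.0
0.0 [5.5 0.5 0. ] [5.7 1.  4.2] 18.0
-0.5 [ 5.5  0.4 -0.5] [6.  0.6 1.4] 18.0
-1.0 [ 5.5  0.3 -1. ] [6.5 0.2 1.6] 18.0
-1.5 [ 5.5  1.8 -1.5] [5.2 6.6 3.2] 18.0
-2.0 [ 5.5  1.8 -2. ] [5.9 6.4 4. ] 18.0
-2.5 [ 5.5  1.8 -2.5] [5.8 6.6 4.6] 18.0
-3.0 [ 5.4  1.8 -3. ] [4.9 6.3 5.4] 18.0
34.9
```

View pics/s6.png

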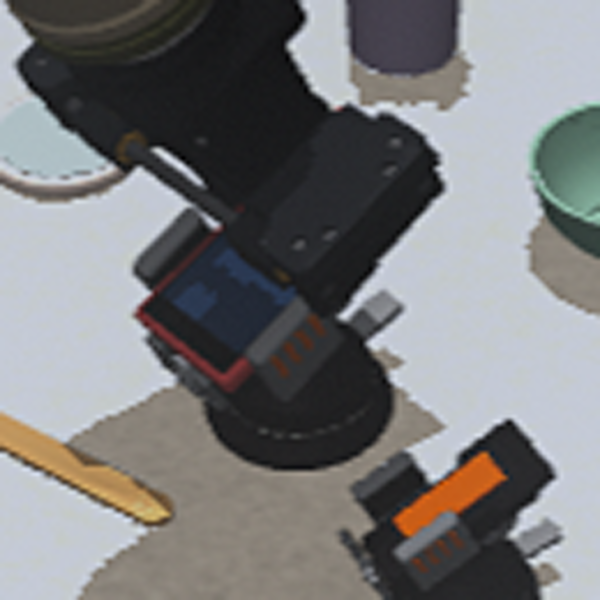

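The jaws have fired onto the phone at (200,290). I relax the sideways force, seat the phone fully with a light press, then release and retreat.

Run:
```python
from h import *
b=np.load('b.npy')
for y in (1.2,1.9): 
    move_straight(S(5.4,y,-3),feed=.03); f=Fm(3)-b; print('y',y,P(),f.round(1))
for z in (-3.5,-4,-4.4,-4.8):
    move_straight(S(5.4,1.9,z),feed=.03); f=Fm(3)-b; print(z,P(),f.round(1))
    if f[2]>10: break
gripper_to(1.0); f=Fm(3)-b; print('open',P(),f.round(1))
move_straight(S(5.4,1.9,25),feed=.05); move_straight(S(5.4,1.9,120),feed=.2)
move_straight(get_obs()['ee_pos']+[-.02,.2,.08],feed=.2)
im,w=cloud('side'); np.savez('side4.npz',im=im,w=w); im2,w2=cloud('top'); np.savez('top4.npz',im=im2,w=w2)
cv2.imwrite('pics/s7.png',cv2.hconcat([cv2.resize(x[v:v+130,u:u+130,::-1],(400,400),interpolation=cv2.INTER_CUBIC) for x,u,v in((im,255,170),(im2,220,180))]))
h=cv2.cvtColor(im,cv2.COLOR_RGB2HSV); L=(w-SEAT)@H*1e3
m=(h[...,1]>90)&(abs(L[...,0])<80)&(abs(L[...,1])<45)&(L[...,2]>-3)&(L[...,2]<14); Q=L[m]
Q=Q[(abs(Q[:,1])<25)]; c=np.linalg.lstsq(np.c_[Q[:,:2],np.ones(len(Q))],Q[:,2],rcond=None)[0]
print('top face z',c[2],'slopes',np.degrees(c[:2]),'x',np.percentile(Q[:,0],[1,99]),get_obs()['time'])
```

```text
y 1.2 [ 5.5  1.9 -3. ] [5.4 4.4 3.8]
y 1.9 [ 5.4  2.  -3. ] [5.7 2.2 3.3]
-3.5 [ 5.4  2.  -3.4] [ 3.7  2.3 10.2]
open [ 5.3  1.9 -3.5] [ 0.6 -0.4  1.4]
top face z 6.350046191791717 slopes [-2.75001115  0.2332869 ] x [-69.84591766  65.27938237] 39.2167
```

View pics/s7.png

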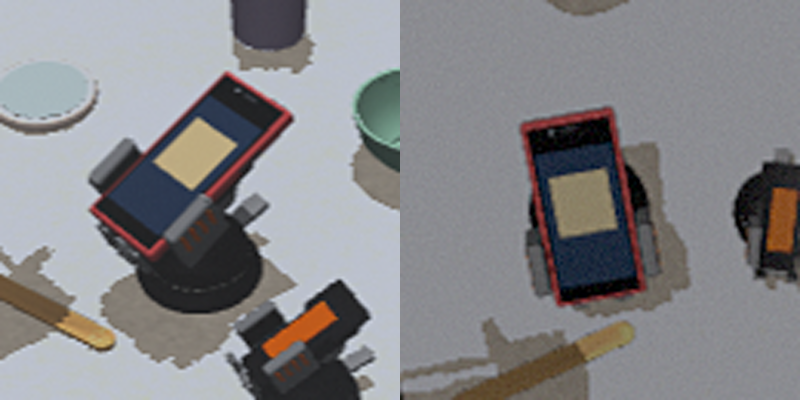

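Run:
```python
from h import *
for n in('side','top'):
    z=np.load(n+'4.npz'); L=(z['w']-SEAT)@H*1e3
    for x in range(-60,70,20):
        m=(abs(L[...,0]-x)<8)&(abs(L[...,1]-1)<16)&(abs(L[...,2]-5)<10); print(n,x,m.sum(),L[m][:,2].mean().round(2),end='; ')
    print()
    h=cv2.cvtColor(z['im'],cv2.COLOR_RGB2HSV)
    m=(h[...,1]>90)&(abs(L[...,0])<85)&(abs(L[...,1])<45)&(L[...,2]>2)&(L[...,2]<12)
    print(cv2.minAreaRect(L[m][:,:2].astype(np.float32)))
```

```text
side -60 99 9.19; side -40 101 8.65; side -20 93 7.36; side 0 96 6.71; side 20 92 5.63; side 40 89 4.09; side 60 83 2.97; 
((-2.0700836181640625, -4.923542022705078), (80.06991577148438, 136.34161376953125), 89.73670196533203)
top -60 100 10.67; top -40 98 10.07; top -20 104 9.32; top 0 101 8.35; top 20 112 7.41; top 40 106 5.67; top 60 118 4.08; 
((-0.42870330810546875, -0.39517974853515625), (65.84800720214844, 140.7543487548828), 89.2410659790039)
```

The picture shows the phone clamped, screen up. The depth data shows it tilted by about 3°, with its lower end about 4 mm proud of the rest. I press that end down lightly with closed fingers.

Run:
```python
from h import *
q=tool([0,1,0]); gripper_to(0.0,20)
X=-48
goto(S(X,1.5,60),q); move_straight(S(X,1.5,18),feed=.12); b=Fm(); z=14
t0=None
while z>3:
    z-=1 if t0 is None else .5
    move_straight(S(X,1.5,z),feed=.04); f=Fm(3)-b; print(z,P(),f.round(1),end='; ')
    if f[2]>2: t0=1
    if f[2]>14: break
print(get_obs()['time'])
move_straight(S(X,1.5,30),feed=.08); move_straight(S(X,1.5,120),feed=.25)
move_straight(get_obs()['ee_pos']+[-.0,.2,.08],feed=.25)
for n in('side','top'):
    im,w=cloud(n); np.savez(n+'5.npz',im=im,w=w); L=(w-SEAT)@H*1e3; print()
    for x in range(-60,70,20):
        m=(abs(L[...,0]-x)<8)&(abs(L[...,1]-1)<16)&(abs(L[...,2]-5)<10); print(n,x,L[m][:,2].mean().round(2),end='; ')
print(get_obs()['time'])
```

```text
13 [-48.    1.5  13. ] [-0.5  0.  -0.5]; 12 [-48.    1.5  12. ] [-0.   0.2  0. ]; 11 [-48.    1.5  11. ] [ 0.1  0.1 -0.3]; 10 [-48.    1.5  10. ] [-0.4 -0.1  0.2]; 9 [-48.    1.5   9. ] [0.3 0.  0.1]; 8 [-48.    1.5   8. ] [-0.3  0.2  0.2]; 7 [-48.    1.6   7. ] [0.1 0.4 0.4]; 6 [-48.    1.5   6. ] [-0.   0.3  0.3]; 5 [-48.    1.5   5. ] [-0.   0.8  0.2]; 4 [-48.    1.5   4.6] [-7.9  2.  34.5]; 45.375

side -60 4.02; side -40 4.34; side -20 4.16; side 0 4.42; side 20 4.41; side 40 4.21; side 60 3.8; 
top -60 5.45; top -40 6.11; top -20 5.68; top 0 6.01; top 20 6.11; top 40 5.51; top 60 4.89; 47.4667
```

The phone now lies flat on the rest, within about 1 mm along its length. I take one last look before handing in.

Run:
```python
import numpy as np,cv2
a=np.load('side5.npz')['im'];b=np.load('top5.npz')['im']
cv2.imwrite('pics/s8.png',cv2.hconcat([cv2.resize(x[v:v+260,u:u+260,::-1],(400,400)) for x,u,v in((a,200,150),(b,150,90))]))
```

```text
(no output)
```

View pics/s8.png

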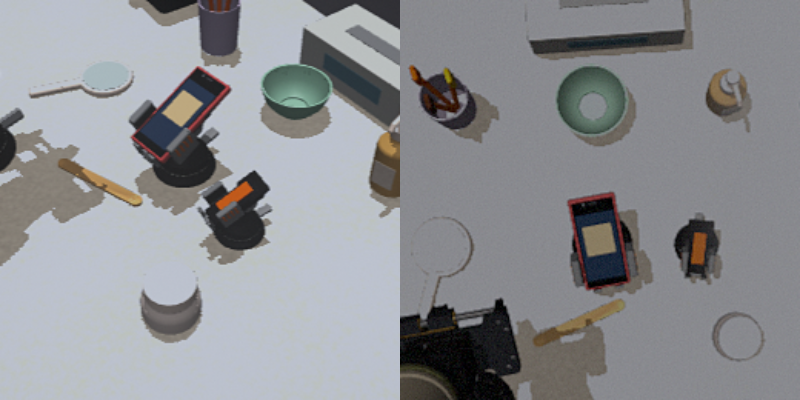

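The phone is clamped flat in the holder with its lower edge at the toes, the arm is clear, and the other objects have not moved.

```bash
python3 -c "
from plant import *
print(hand_in())"
```

```text
the job is handed in; nothing more can be done
None
```

The job is handed in: the jaws hooked open first, then closed on the phone, which lies flat and screen up with its lower edge at the toes; my last press to level it peaked at about 34 N, harder than the light press you asked for.

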